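# Sort the spice pots by the keeper rail

### The arm

A 6-joint arm with a two-finger parallel gripper is mounted at the origin on a cart in front of the work surface, level with it; the furniture and walls round the work are solid. World frame = base frame: x ahead of the robot, y to its left, z up, the work surface at z = 0. Lengths are in mm, angles in degrees, forces in N, time in s.
With the tool pointing down it reaches from about 350 to 850 mm from the base axis. Payload 8.1 kg.
Tool frame: the origin (TCP) lies midway between the tips of the shut fingers; the grasp point (between the pads) lies 19 mm behind it (hold_point_z is the distance from the TCP to the grasp point, in mm); z points along the fingers, y is the direction in which the jaws open and shut (so a half turn about z gives the same grasp; the last joint's range is limited). The gripper opens to 85 mm and grips with 20 to 120 N. Pads are 22 mm wide; open, the fingers measure 114 mm over their backs; the gripper's body (76 mm by 85 mm) begins 54 mm behind the grasp point. The pads swing forward as they close: fully open they stand 13 mm farther back than shut.
Start: joints at [70.795, 7.471, 85.268, -0, 87.261, -4.893], TCP at [148.304, 581.387, 231.292] pointing down, gripper open.
Joint ranges: [-169.43, 169.43], [-51.17, 129.36], [1.28, 143.12], [-76.62, 256.62], [0, 156.53], [-152.29, 152.29]. Speed limits (degrees/s): [136.94, 136.94, 159.86, 180, 180, 180].

### API

Orientations are given as [roll, pitch, yaw] about the fixed x, y, z axes, in that order (R = Rz(yaw) Ry(pitch) Rx(roll)).
In Python, from bench import sense, snapshot, camera_params, hand_in, hold_point_z gives the robot as it stands.
- The arm moves only by the tool servo_tool, never from a script. Its argument "motion" is a list of rows, each a list of 7 numbers: the finger opening in mm, from 0 to 85.4, then the shift along the tool's x, y, z in mm, then the turn, a rotation vector about the tool's x, y, z in rad. A call has 1 to 10 rows; each row shifts and turns the pose as measured when the row begins, along the tool's axes as they then stand; what a row does not reach is not made up. A row lasts 1/10 s, in which the tool goes at most 50 mm and 8.59 degrees, less where a joint would pass 70% of its speed; a pose out of reach is approached as far as the arm can. A call with a gripper value outside its range is refused whole. The fingers move at their own pace and stop on an object; "force" is the grip in N (left out, the last holds). Time passes only in rows, so rows that do not move let the fingers close. It gives the time, the measured TCP pose, the force and the opening at its end, in the units of the state.
- sense(): the state, without advancing time (a new reading comes with each control period).
- snapshot(name): name is "scene" or "side" or "wrist"; returns the picture (400x640x3 uint8, blue, green, red); there is no depth.
- camera_params(name): a dict with "fx", "fy", "cx", "cy" (pixels), "R" (3x3) and "t" (3): a world point X has camera coordinates R X + t; the wrist camera has in their place "tool_from_camera" (4x4, takes a point from camera to tool coordinates, whose origin is the TCP and whose axes are the flange's). Camera axes: x right, y down, z forward; pixel columns grow to the right and rows downward; lengths in mm; the calibration is good to about 2 mm. A picture is of the moment at which its call begins: read the wrist's pose just before it. camera_params takes no time and is no camera call.
- hand_in(): hands the job in, once; it reports no verdict.
The state is a dict: "time": time; "joint_pos": joint angles; "qd": joint speeds; "joint_efforts": joint torques, N m; "tool_pos": TCP position; "tcp_rot": TCP orientation; "ft_force": force on the tool from outside, world axes, zero at the start; "wrist_torque": the same for the moment, N m; "finger_gap": finger opening in mm.
Only numpy, scipy, OpenCV 4.12 (cv2) and the standard library are available. Lean on these libraries where they do the work, as an engineer would, in place of code of your own. Each camera call takes 0.05 s, during which the arm holds its last target. There are 200 camera calls.

### The job

Try each of the three steel spice pots in the mouth of the wooden keeper rail, without forcing it. Slide every pot that fits along the lane until it is fully home against the stop or the pot before it, and stand every pot whose foot is too wide upright on the cork trivet, its whole foot on the cork. Leave the shaker, the jar and the tin behind the work where they are.

Things in the scene. Friction and masses are not known exactly. Their poses are not given: they have to be found in the camera images.
- pot_a: one of three lookalike steel spice pots, 86 mm high, about 0.16 kg: square body and lid, 38 x 38 mm (sides along its x and y), on a flat round foot flange 8 mm thick. The feet differ by a few mm (about 54 to 62 mm across); how many of the three fit the rail, and which, is not known and must be felt. Origin: centre of the underside; z up the pot
- pot_b: one of three lookalike steel spice pots, 86 mm high, about 0.16 kg: square body and lid, 38 x 38 mm (sides along its x and y), on a flat round foot flange 8 mm thick. The feet differ by a few mm (about 54 to 62 mm across); how many of the three fit the rail, and which, is not known and must be felt. Origin: centre of the underside; z up the pot
- pot_c: one of three lookalike steel spice pots, 86 mm high, about 0.16 kg: square body and lid, 38 x 38 mm (sides along its x and y), on a flat round foot flange 8 mm thick. The feet differ by a few mm (about 54 to 62 mm across); how many of the three fit the rail, and which, is not known and must be felt. Origin: centre of the underside; z up the pot
- rail: fixed wooden keeper rail on the worktop: a floorless straight lane (pots slide on the worktop) between walls 57 mm apart, 11 mm high, with lips on top (11 to 19 mm high) that leave a 44 mm slot: the foot runs under the lips, the body stands in the slot. Outside 85 x 169 mm. Origin: middle of the mouth at worktop level; +x along the lane from mouth to stop, y across, z up
- rail_mouth (a point): middle of the open mouth at worktop level, same point and axes as the rail. The walls flare at 45 degrees to about 69 mm over the first 6 mm; the lips begin 10 mm in
- rail_stop (a point): middle of the stop block's inner face (block 26 mm high), at worktop level, 153 mm along the lane from the mouth; same axes as the rail
- trivet: fixed round cork trivet lying on the worktop, 120 mm across, 6 mm thick. Origin: centre of its underside
- shaker: small salt shaker with a clear body, 44 mm across, 90 mm high; a bystander behind the work. Origin: centre of its underside
- honey_jar: round glass jar with a red lid, 65 mm across, 100 mm high; a bystander behind the work. Origin: centre of its underside
- tomato_tin: low round tin, 76 mm across, 58 mm high; a bystander behind the work. Origin: centre of its underside
There are look-alikes about, which are no part of the job. What is shaped like the pot_b but pink is not meant.

How it is judged (in metres and radians):
On the way:
1. the pot that is too wide has been tried: its foot was pressed against the mouth of the rail (contact force between pot_b and rail above 1 N and horizontal distance between pot_b and rail_mouth below 0.04 m).
At the end, for the whole second after the job is handed in: Pots that fit: upright in the lane, feet under the lips, at rest, each centre at least 63 mm in from the mouth (71 mm when fully home) and within 5 mm of the lane's middle. Pots too wide: upright (0.12 rad) and at rest on the trivet, centre within 38 mm of its centre (x of pot_a in the frame of rail_mouth between 0.063 and 0.131 m and y of pot_a in the frame of rail_mouth between -0.005 and 0.005 m and height (world z) of each of pot_a, pot_c below 0.004 m and angle between each of pot_a, pot_c, pot_b's own z axis and vertical below 0.12 rad and linear speed of each of pot_a, pot_c, pot_b below 0.02 m/s and x of pot_c in the frame of rail_mouth between 0.063 and 0.131 m and y of pot_c in the frame of rail_mouth between -0.005 and 0.005 m and horizontal distance between pot_b and trivet below 0.038 m and height (world z) of pot_b between 0.003 and 0.01 m); the robot touches nothing.
It fails at once if the pot that is too wide is forced against the rail (over 60 N) (contact force between pot_b and rail above 60 N).
It fails at once if the shaker is moved more than 3 cm or knocked over (distance of shaker from where it was at the start of the episode above 0.03 m or angle between shaker's own z axis and vertical above 0.4 rad).
It fails at once if the honey_jar is moved more than 3 cm or knocked over (distance of honey_jar from where it was at the start of the episode above 0.03 m or angle between honey_jar's own z axis and vertical above 0.4 rad).
It fails at once if the tomato_tin is moved more than 3 cm or knocked over (distance of tomato_tin from where it was at the start of the episode above 0.03 m or angle between tomato_tin's own z axis and vertical above 0.4 rad).
It also fails if it takes over 72 s, if anything falls off the work surface, if the arm or the gripper's body presses on something with over 40 N, if the wrist force passes 120 N, or if a joint passes its speed limit or range.

## Working session

There is one attempt and no reset: what is moved stays moved. The work goes in short steps, Python scripts to look and compute and a tool call to move; the robot and the scene stay as the last step left them, time stands still between calls to the robot, and variables do not carry over. Pictures are saved under pics/ and viewed, about 8 in all and at most 12, crops included, and the job is handed in when it is done.

Besides the shell and the picture viewer there is one more tool, called after "Emit:" by a JSON object that holds its "name" and its "arguments". servo_tool: Moves the arm, as the interface text tells. Its arguments: {"type":"object","properties":{"motion":{"type":"array"},"force":{"type":"number"}},"required":["motion"]}

```bash
ls; mkdir -p pics; python3 - <<'E'
from bench import *
import cv2,numpy as np
print(sense()); print(hold_point_z)
for n in("scene","side"):
    cv2.imwrite(f"pics/{n}0.png",snapshot(n)); print(n,camera_params(n))
print(camera_params("wrist"))
E
```

```text
pics
{'time': 0.0, 'joint_pos': array([ 7.07951825e+01,  7.51630431e+00,  8.53317003e+01, -1.00438474e-03,
        8.72613115e+01, -4.89400351e+00]), 'qd': array([ 0.11908612, -0.04424726,  0.03786615, -0.02502372, -0.02340124,
       -0.04427682]), 'joint_efforts': array([-2.43262721e-04, -5.69397354e+01, -5.00547874e+01, -3.47461182e-04,
        1.45920928e-02, -9.57795123e-06]), 'tool_pos': array([148.11548386, 580.84381839, 230.20876309]), 'tcp_rot': array([-1.79890997e+02, -8.32655579e-03,  1.65689227e+02]), 'ft_force': array([-0.39976614, -0.24641933, -0.30778582]), 'wrist_torque': array([ 0.02162767, -0.02325185,  0.01714227]), 'finger_gap': 85.20978894437506}
18.700000000000003
scene {'fx': 416.614661591141, 'fy': 416.614661591141, 'cx': 314.1798705992314, 'cy': 201.01819394414863, 'R': array([[ 0.69484988, -0.71902229, -0.01380542],
       [-0.40266592, -0.37308007, -0.83586567],
       [ 0.59585552,  0.58636014, -0.54876041]]), 't': array([-402.67111518,  226.30792593,  794.56993665])}
side {'fx': 404.483169874947, 'fy': 404.483169874947, 'cx': 321.38268638028717, 'cy': 201.62814773569596, 'R': array([[-0.99758606, -0.06651399,  0.01994866],
       [-0.05869299,  0.65411382, -0.75411553],
       [ 0.03711054, -0.75346599, -0.65643874]]), 't': array([ 530.86876402,   85.85544358, 1106.22125757])}
{'fx': 358.47846746703505, 'fy': 358.47846746703505, 'cx': 317.67808464485654, 'cy': 201.80624982522542, 'tool_from_camera': array([[ 2.01786506e-04, -9.44839966e-01, -3.27532285e-01,
         8.50792485e+01],
       [ 9.99999342e-01,  5.60615124e-04, -1.00113856e-03,
        -4.11885230e-02],
       [ 1.12953528e-03, -3.27531868e-01,  9.44839457e-01,
        -1.43448909e+02],
       [ 0.00000000e+00,  0.00000000e+00,  0.00000000e+00,
         1.00000000e+00]])}
```

View pics/scene0.png

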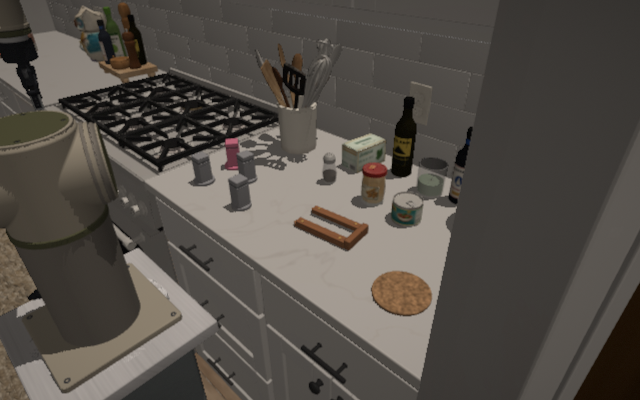

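View pics/side0.png

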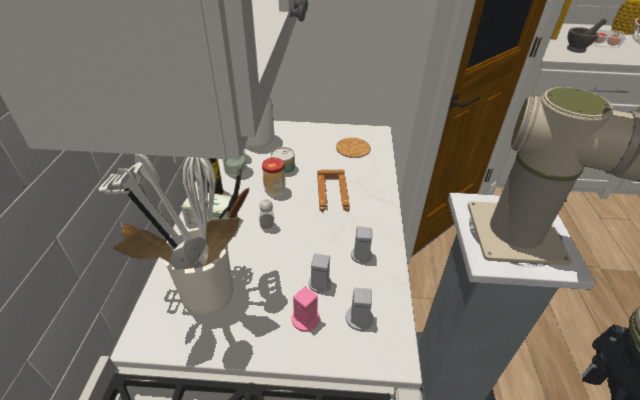

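```bash
python3 - <<'E'
import cv2,numpy as np
a=cv2.imread("pics/scene0.png")[130:310,180:440]; b=cv2.imread("pics/side0.png")[130:340,240:420]
a=cv2.resize(a,None,fx=3,fy=3,interpolation=cv2.INTER_CUBIC)
cv2.imwrite("pics/a.png",a)
b=cv2.resize(b,None,fx=2.8,fy=2.8,interpolation=cv2.INTER_CUBIC); cv2.imwrite("pics/b.png",b); print(a.shape,b.shape)
E
```

```text
(540, 780, 3) (588, 504, 3)
```

View pics/a.png

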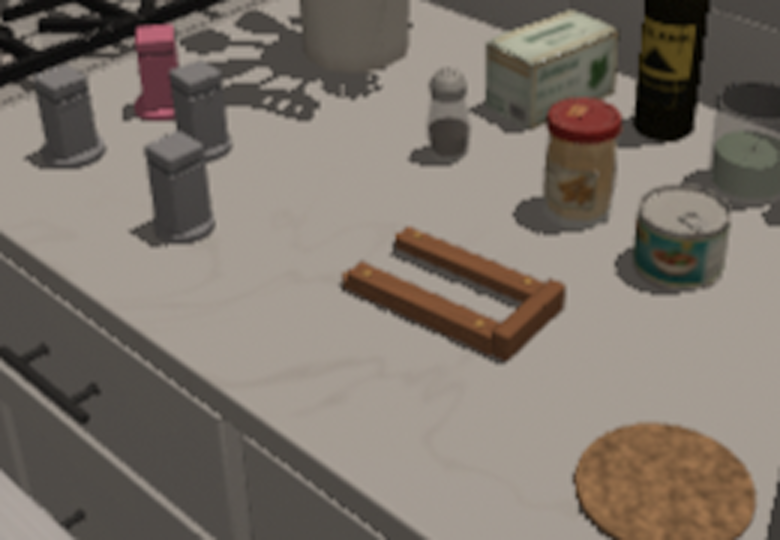

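View pics/b.png

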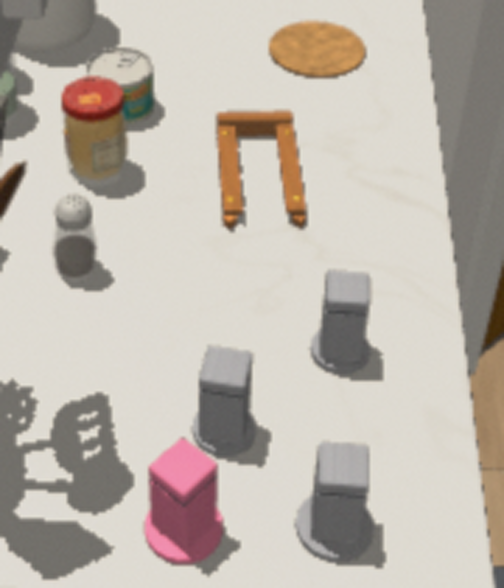

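```bash
cat > h.py <<'E'
import numpy as np,cv2
from bench import *
from scipy.spatial.transform import Rotation as Ro
def ray(n,uv,st=None):
    p=camera_params(n); uv=np.atleast_2d(uv).astype(float)
    d=np.c_[(uv[:,0]-p["cx"])/p["fx"],(uv[:,1]-p["cy"])/p["fy"],np.ones(len(uv))]
    if n=="wrist":
        s=st; T=p["tool_from_camera"]; Rw=Ro.from_euler("xyz",s["tcp_rot"],degrees=True).as_matrix()
        return Rw@T[:3,3]+s["tool_pos"], d@T[:3,:3].T@Rw.T
    R,t=np.array(p["R"]),np.array(p["t"]); return -R.T@t, d@R
def plane(n,uv,z,st=None):
    o,d=ray(n,uv,st); return o+d*((z-o[2])/d[:,2])[:,None]
def tri(*vs):
    A=np.zeros((3,3));b=np.zeros(3);L=[]
    for v in vs:
        o,d=ray(*v); d=d[0]/np.linalg.norm(d[0]); M=np.eye(3)-np.outer(d,d); A+=M;b+=M@o;L.append((o,M))
    X=np.linalg.solve(A,b); return X,[np.linalg.norm(M@(X-o)) for o,M in L]
E
python3 - <<'E'
from h import *
np.set_printoptions(precision=1,suppress=True)
A=lambda u,v:(180+u/3-.33,130+v/3-.33); B=lambda u,v:(240+u/2.8-.33,130+v/2.8-.33)
for n,a,b in [("P1 lid",(176,150),(347,286)),("P2 lid",(197,80),(226,367)),("P3 lid",(65,85),(342,466)),("pink",(157,38),(184,468)),
 ("jar",(584,118),(93,97)),("shaker",(450,82),(73,210)),("stopL",(497,350),(292,115)),("stopR",(565,290),(217,115)),("pinNear",(366,273),(297,199)),("pinFar",(415,234),(231,211)),("pinN2",(480,322),(283,132)),("pinF2",(527,281),(225,132))]:
    print(n,*tri(("scene",A(*a)),("side",B(*b))))
# trivet ellipse
for n,im,r in(("scene","pics/scene0.png",(365,260,440,320)),("side","pics/side0.png",(330,132,375,160))):
    h=cv2.cvtColor(cv2.imread(im),cv2.COLOR_BGR2HSV); m=np.zeros(h.shape[:2],np.uint8)
    m[r[1]:r[3],r[0]:r[2]]=(h[r[1]:r[3],r[0]:r[2],1]>80)*255
    c=max(cv2.findContours(m,0,cv2.CHAIN_APPROX_NONE)[0],key=cv2.contourArea)
    w=plane(n,c[:,0],6)[:,:2].astype(np.float32); print("trivet",n,cv2.minEnclosingCircle(w))
for nm,q in(("P1",[(327,271),(370,272),(369,302),(322,300)]),("P2",[(204,347),(252,352),(249,388),(200,380)]),("P3",[(318,444),(368,446),(369,488),(315,485)])):
    w=plane("side",[B(*x) for x in q],86)[:,:2]; e=np.roll(w,-1,0)-w
    print(nm,w.mean(0),np.linalg.norm(e,axis=1),np.degrees(np.arctan2(e[:,1],e[:,0]))%90)
E
```

```text
P1 lid [422.2 114.9  82.4] [np.float64(1.5500930899987981), np.float64(1.5500930899987204)]
P2 lid [520.5 211.9  78.6] [np.float64(1.7068154532949165), np.float64(1.7068154532950188)]
P3 lid [428.9 298.4  77.1] [np.float64(0.07469600455099305), np.float64(0.07469600455100822)]
pink [546.3 312.   80.4] [np.float64(0.1665328525573715), np.float64(0.16653285255741868)]
jar [ 680.8 -121.1   96.6] [np.float64(1.015072117308732), np.float64(1.0150721173086292)]
shaker [677.1  32.2  78.5] [np.float64(0.015904813238537634), np.float64(0.015904813238509376)]
stopL [ 471.1 -209.7   18.9] [np.float64(5.79901937879655), np.float64(5.799019378796573)]
stopR [ 557.9 -202.4   21.3] [np.float64(1.8867036129125767), np.float64(1.886703612912437)]
pinNear [466.  -68.9  20.2] [np.float64(1.2375039530328193), np.float64(1.2375039530328378)]
pinFar [535.6 -53.8  14.6] [np.float64(2.3427554819736507), np.float64(2.342755481973703)]
pinN2 [ 482.7 -179.1   20.1] [np.float64(2.599845177430198), np.float64(2.5998451774302165)]
pinF2 [ 546.9 -172.5   21.1] [np.float64(1.8811336513349657), np.float64(1.8811336513349188)]
trivet scene ((443.4370422363281, -373.4112243652344), 60.92176055908203)
trivet side ((448.1757507324219, -373.8182067871094), 60.96885681152344)
P1 [423.8 117.4] [37.6 36.6 40.  35.9] [ 3.1 87.1  1.5 83.3]
P2 [521.5 216.5] [39.3 37.5 39.4 34.8] [87.  89.3 82.9 89.5]
P3 [429.4 304.4] [37.5 37.3 39.2 36.7] [ 1.9 89.6  0.8 87. ]
```

```bash
cat >> h.py <<'E'
def plan(pos,yaw,n,grip,st=None):
    s=st or sense(); p=np.array(s["tool_pos"]); R=Ro.from_euler("xyz",s["tcp_rot"],degrees=True)
    G=Ro.from_euler("xyz",[180,0,yaw],degrees=True); rv=(R.inv()*G).as_rotvec()/n; d=(np.array(pos,float)-p)/n
    print("now",p.round(1),np.round(s["tcp_rot"],1),"rows",n)
    for i in range(n):
        print([grip]+[round(float(x),1) for x in R.inv().apply(d)]+[round(float(x),3) for x in rv]); R=R*Ro.from_rotvec(rv)
E
python3 - <<'E'
from h import *
plan([480,230,260],97,10,85)
E
```

```text
now [148.1 580.9 230.4] [-179.9   -0.   165.7] rows 10
[85, -40.8, -25.8, -2.9, -0.0, 0.0, 0.12]
[85, -43.6, -20.7, -2.9, -0.0, 0.0, 0.12]
[85, -45.8, -15.4, -2.9, -0.0, 0.0, 0.12]
[85, -47.3, -9.8, -2.9, -0.0, 0.0, 0.12]
[85, -48.1, -4.1, -3.0, -0.0, 0.0, 0.12]
[85, -48.3, 1.7, -3.0, -0.0, 0.0, 0.12]
[85, -47.7, 7.5, -3.0, -0.0, 0.0, 0.12]
[85, -46.5, 13.1, -3.0, -0.0, 0.0, 0.12]
[85, -44.6, 18.6, -3.0, -0.0, 0.0, 0.12]
[85, -42.0, 23.8, -3.0, -0.0, 0.0, 0.12]
```

Emit:
{"name": "servo_tool", "arguments": {"motion": [[85,-41,-26,-3,0,0,0.12],[85,-44,-21,-3,0,0,0.12],[85,-46,-15,-3,0,0,0.12],[85,-47,-10,-3,0,0,0.12],[85,-48,-4,-3,0,0,0.12],[85,-48,2,-3,0,0,0.12],[85,-48,7,-3,0,0,0.12],[85,-46,13,-3,0,0,0.12],[85,-45,19,-3,0,0,0.12],[85,-42,24,-3,0,0,0.12]]}}

```text
time: 1.1
tool_pos: [478.1, 214.6, 255.5]
tcp_rot: [-179.6, 0.4, 94.9]
ft_force: [0.5, 0.4, -0.3]
finger_gap: 85.2
```

Emit:
{"name": "servo_tool", "arguments": {"motion": [[85,0,0,0,0,0,0.02]]}}

```text
time: 1.2
tool_pos: [481.2, 209.9, 255.4]
tcp_rot: [-179.6, 0.5, 93.2]
ft_force: [0.2, 0.9, 0.2]
finger_gap: 85.1
```

```bash
python3 - <<'E'
from h import *
import pickle
s=sense(); im=snapshot("wrist"); cv2.imwrite("pics/w1.png",im); pickle.dump(s,open("w1.pkl","wb"))
plan([500,-5,260],97,5,85)
E
```

```text
now [479.6 211.7 255.1] [-179.6    0.4   93.3] rows 5
[85, -43.5, 1.5, -0.7, -0.002, 0.001, -0.013]
[85, -43.5, 1.0, -0.7, -0.002, 0.001, -0.013]
[85, -43.5, 0.4, -0.8, -0.002, 0.001, -0.013]
[85, -43.5, -0.1, -0.9, -0.002, 0.001, -0.013]
[85, -43.5, -0.7, -0.9, -0.002, 0.001, -0.013]
```

View pics/w1.png

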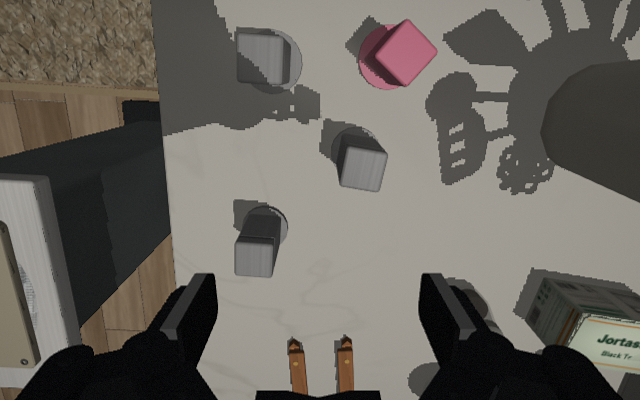

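Emit:
{"name": "servo_tool", "arguments": {"motion": [[85,-43,1,-1,0,0,-0.013],[85,-43,1,-1,0,0,-0.013],[85,-43,0,-1,0,0,-0.013],[85,-43,0,-1,0,0,-0.013],[85,-43,0,-1,0,0,-0.013],[85,0,0,0,0,0,0]]}}

```text
time: 1.85
tool_pos: [497.9, -2.9, 258.4]
tcp_rot: [-179.2, 0.2, 98.2]
ft_force: [0.1, 0.4, -0.6]
finger_gap: 85.0
```

```bash
python3 - <<'E'
from h import *
import pickle
np.set_printoptions(precision=1,suppress=True)
s=sense(); im=snapshot("wrist"); cv2.imwrite("pics/w2.png",im); pickle.dump(s,open("w2.pkl","wb")); print(s["tool_pos"],s["tcp_rot"])
s=pickle.load(open("w1.pkl","rb"))
A=lambda u,v:(180+u/3-.33,130+v/3-.33); B=lambda u,v:(240+u/2.8-.33,130+v/2.8-.33)
for n,a,b,w in [("P1 lid",(176,150),(347,286),(254,258)),("P2 lid",(197,80),(226,367),(363,170)),("P3 lid",(65,85),(342,466),(261,58))]:
    print(n,*tri(("scene",A(*a)),("side",B(*b)),("wrist",w,s)),plane("wrist",w,86,s))
E
```

```text
[497.9  -2.9 258.4] [-179.2    0.2   98.2]
P1 lid [422.1 117.   81.9] [np.float64(0.9124954745534951), np.float64(3.0866989145729784), np.float64(2.712368561905262)] [[421.9 122.2  86. ]]
P2 lid [520.8 213.4  78.4] [np.float64(1.5366016515800216), np.float64(2.385023465324875), np.float64(1.4944021569906953)] [[519.8 216.8  86. ]]
P3 lid [428.6 301.8  77.8] [np.float64(2.572950724369002), np.float64(2.355683608016998), np.float64(3.8449415212771645)] [[428.2 305.   86. ]]
```

View pics/w2.png

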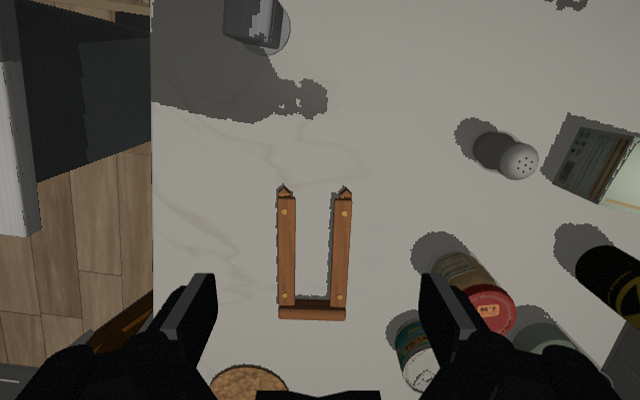

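```bash
python3 - <<'E'
from h import *
import pickle
np.set_printoptions(precision=1,suppress=True)
s=pickle.load(open("w2.pkl","rb")); im=cv2.imread("pics/w2.png"); h=cv2.cvtColor(im,cv2.COLOR_BGR2HSV)
m=(h[...,1]>90)&((h[...,0]<20)); L=[];R=[];OL=[];OR=[]
for v in range(205,290,5):
    c=np.flatnonzero(m[v,265:365])+265; g=np.argmax(np.diff(c)); L.append((c[g]+.5,v));R.append((c[g+1]-.5,v));OL.append((c[0]-.5,v));OR.append((c[-1]+.5,v))
l,r,ol,orr=[plane("wrist",x,19,s)[:,:2] for x in (L,R,OL,OR)]
print("slot",np.linalg.norm(l-r,axis=1),"outer",np.linalg.norm(ol-orr,axis=1))
mid=(l+r)/2; mo=(ol+orr)/2
for q in(mid,mo,l,r,ol,orr):
    vx,vy,x0,y0=cv2.fitLine(q.astype(np.float32),cv2.DIST_HUBER,0,.01,.01).ravel(); print(np.degrees(np.arctan2(vy,vx)),(x0,y0),"x at y=-60,-200",x0+vx/vy*(-60-y0),x0+vx/vy*(-200-y0))
for u in(280,290,340,348):
    c=np.flatnonzero(m[170:340,u])+170; print(u,c[0],c[-1])
for u in (305,313,322):
    c=np.flatnonzero(m[230:340,u])+230; print(u,c[0],c[-1],h[290:322:3,u,2],plane("wrist",(u,c[-1]+.5),26,s),plane("wrist",(u,c[0]-.5),0,s))
print(plane("wrist",[(285,184),(346,184)],11,s),plane("wrist",[(285,198),(345,198)],19,s))
E
```

```text
slot [44.3 44.5 44.7 43.8 44.  44.2 44.5 44.7 43.7 44.  44.2 44.4 43.4 43.7
 43.9 44.1 44.4] outer [85.1 84.4 83.7 84.1 84.5 83.8 84.2 84.7 83.9 84.3 84.8 85.2 84.5 84.9
 85.4 84.6 85. ]
-83.10426 (np.float32(504.05182), np.float32(-110.62469)) x at y=-60,-200 497.92938 514.86066
-83.59015 (np.float32(503.63235), np.float32(-107.61966)) x at y=-60,-200 498.28265 514.01056
-83.048775 (np.float32(481.0238), np.float32(-104.25127)) x at y=-60,-200 475.62866 492.69754
-83.15994 (np.float32(525.90125), np.float32(-107.33102)) x at y=-60,-200 520.2238 537.0171
-83.95142 (np.float32(461.81403), np.float32(-113.02744)) x at y=-60,-200 456.19516 471.02975
-83.3517 (np.float32(545.41156), np.float32(-101.09227)) x at y=-60,-200 540.62195 556.94006
280 190 318
290 192 318
340 193 320
348 190 260
305 300 319 [152 152  71  47  42  38  40  96 113 114 141] [[ 507.4 -207.3   26. ]] [[ 504.7 -196.     0. ]]
313 300 319 [152 153  71  52  39  40  40  96 110 116 140] [[ 517.3 -205.7   26. ]] [[ 515.1 -194.4    0. ]]
322 300 319 [149 152 107  58  42  40  43  94 111 118 125] [[ 528.5 -204.    26. ]] [[ 526.8 -192.7    0. ]]
[[461.6 -39.3  11. ]
 [530.1 -29.2  11. ]] [[464.  -53.2  19. ]
 [530.9 -43.2  19. ]]
```

```bash
python3 - <<'E'
from h import *
plan([422,119,130],96.7,4,85)
E
```

```text
now [497.6  -0.7 258.2] [-1.792e+02  1.000e-01  9.820e+01] rows 4
[85, 32.4, -14.0, 32.2, -0.003, 0.001, 0.007]
[85, 32.3, -14.3, 32.1, -0.003, 0.001, 0.007]
[85, 32.2, -14.7, 32.1, -0.003, 0.001, 0.007]
[85, 32.1, -15.0, 32.1, -0.003, 0.001, 0.007]
```

Emit:
{"name": "servo_tool", "arguments": {"motion": [[85,32,-14,32,-0.003,0.001,0.007],[85,32,-14,32,-0.003,0.001,0.007],[85,32,-15,32,-0.003,0.001,0.007],[85,32,-15,32,-0.003,0.001,0.007],[85,0,0,0,0,0,0]]}}

```text
time: 2.4
tool_pos: [417.2, 128.5, 125.8]
tcp_rot: [-180.0, -0.3, 96.9]
ft_force: [-0.3, -1.0, 0.3]
finger_gap: 84.9
```

```bash
python3 - <<'E'
from h import *
s=sense(); im=snapshot("wrist"); cv2.imwrite("pics/w3.png",im)
print(s["tool_pos"])
plan([422,119,40],96.7,4,85)
E
```

```text
[417.15163585 128.45790757 125.79618219]
now [419.4 127.6 128.2] [179.8  -0.2  96.9] rows 4
[85, -2.3, 0.3, 22.0, 0.001, -0.001, 0.001]
[85, -2.3, 0.3, 22.0, 0.001, -0.001, 0.001]
[85, -2.3, 0.3, 22.1, 0.001, -0.001, 0.001]
[85, -2.2, 0.4, 22.1, 0.001, -0.001, 0.001]
```

View pics/w3.png

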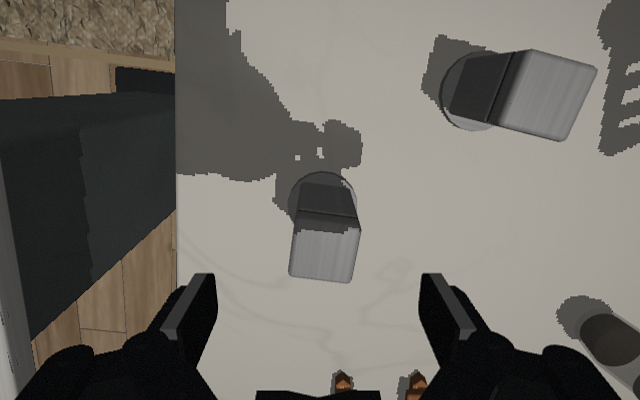

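```bash
python3 - <<'E'
from h import *
s=sense(); s["tool_pos"]=np.array([417.15,128.46,125.8]); s["tcp_rot"]=[180,-.3,96.9]
w=plane("wrist",[(289,275),(351,283),(361,222),(297,212)],86,s); print(w,w.mean(0),plane("wrist",(322,203),8,s))
E
```

```text
[[402.87716256 102.64966626  86.        ]
 [439.50963492 101.7214487   86.        ]
 [439.19620344 140.54832231  86.        ]
 [403.51541994 142.1555002   86.        ]] [421.27460521 121.76873437  86.        ] [[420.65378115 122.32835763   8.        ]]
```

Emit:
{"name": "servo_tool", "arguments": {"motion": [[85,-2,0.3,22,0,0,0.03],[85,-2,0.3,22,0,0,0.03],[85,-2,0.3,22,0,0,0.03],[85,-1,0.3,22,0,0,0.03],[30,0,0,0,0,0,0],[30,0,0,0,0,0,0],[30,0,0,0,0,0,0],[30,0,0,0,0,0,0]], "force": 40}}

```text
time: 3.25
tool_pos: [429.2, 127.2, 48.3]
tcp_rot: [179.0, -0.4, 90.6]
ft_force: [0.0, -0.1, -2.2]
finger_gap: 37.7
```

```bash
python3 - <<'E'
from h import *
plan([488.5,20,60],96.7,5,30)
E
```

```text
now [429.2 127.2  48.3] [179.   -0.4  90.6] rows 5
[30, -21.5, 11.7, -2.3, 0.004, -0.001, -0.021]
[30, -21.8, 11.2, -2.3, 0.004, -0.001, -0.021]
[30, -22.0, 10.7, -2.3, 0.004, -0.001, -0.021]
[30, -22.3, 10.3, -2.3, 0.004, -0.001, -0.021]
[30, -22.5, 9.8, -2.3, 0.004, -0.001, -0.021]
```

Emit:
{"name": "servo_tool", "arguments": {"motion": [[30,0,0,-12,0,0,0],[30,-21,11,0,0.004,0,-0.021],[30,-22,11,0,0.004,0,-0.021],[30,-22,11,0,0.004,0,-0.021],[30,-22,10,0,0.004,0,-0.021],[30,-22,10,0,0.004,0,-0.021],[30,0,0,0,0,0,0],[30,0,0,0,0,0,0]]}}

```text
time: 4.05
tool_pos: [495.3, 17.7, 72.7]
tcp_rot: [179.4, -0.3, 97.1]
ft_force: [-0.5, 0.3, -1.7]
finger_gap: 37.9
```

```bash
python3 - <<'E'
from h import *
s=sense(); im=snapshot("wrist"); cv2.imwrite("pics/w4.png",im); print(s["tool_pos"],s["tcp_rot"],s["ft_force"],s["finger_gap"])
E
```

```text
[495.30746519  17.70517093  72.72701483] [179.36747155  -0.31144295  97.05062218] [-0.53191604  0.34580392 -1.66521662] 37.948031882369
```

View pics/w4.png

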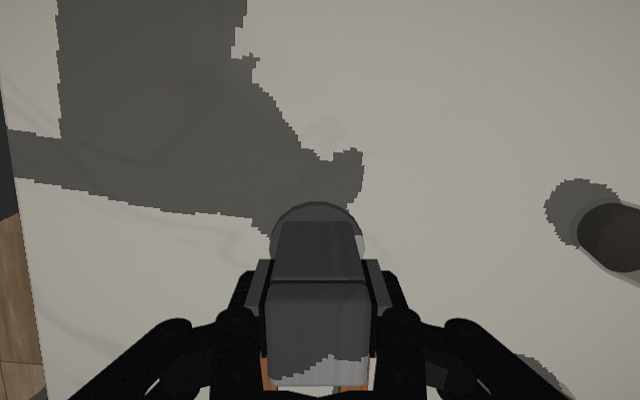

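Emit:
{"name": "servo_tool", "arguments": {"motion": [[30,0,-3,8,0,0,0],[30,0,-3,8,0,0,0],[30,0,0,4,0,0,0],[30,0,0,0,0,0,0],[30,0,0,0,0,0,0]]}}

```text
time: 4.6
tool_pos: [487.2, 19.7, 50.7]
tcp_rot: [179.4, -0.3, 97.2]
ft_force: [0.7, -0.9, -1.2]
finger_gap: 37.5
```

Emit:
{"name": "servo_tool", "arguments": {"motion": [[30,-7,1.5,1.5,0,0,0],[30,-7,0,0,0,0,0],[30,-4,0,0,0,0,0],[30,0,0,0,0,0,0]], "force": 30}}

```text
time: 5.0
tool_pos: [491.7, 0.5, 49.3]
tcp_rot: [179.4, -0.3, 97.3]
ft_force: [0.7, -0.7, -1.4]
finger_gap: 37.6
```

```bash
cat >> h.py <<'E'
M=np.array([495.4,-37.5]);U=np.array([.1167,-.9932]);V=np.array([.9932,.1167])
def lane():
    s=sense(); d=s["tool_pos"][:2]-M; print("t",round(s["time"],2),"lane s %.1f across(tool y) %.1f z %.1f"%(d@U,d@V,s["tool_pos"][2]),"rot",np.round(s["tcp_rot"],1),"F along/across/z",np.round([s["ft_force"][:2]@U,s["ft_force"][:2]@V,s["ft_force"][2]],1),"gap",round(s["finger_gap"],1))
E
python3 -c "from h import *;lane()"
```

```text
t 5.0 lane s -38.1 across(tool y) 0.7 z 49.3 rot [179.4  -0.3  97.3] F along/across/z [ 0.8  0.6 -1.4] gap 37.6
```

Emit:
{"name": "servo_tool", "arguments": {"motion": [[30,-3,-0.5,0,0,0,0],[30,-3,0,0,0,0,0],[30,-3,0,0,0,0,0]]}}

```text
time: 5.3
tool_pos: [492.6, -9.4, 49.5]
tcp_rot: [179.4, -0.3, 97.2]
ft_force: [1.1, -0.9, -1.2]
finger_gap: 37.4
```

```bash
python3 -c "from h import *;lane()"
```

```text
t 5.3 lane s -28.3 across(tool y) 0.5 z 49.5 rot [179.4  -0.3  97.2] F along/across/z [ 1.1  1.  -1.2] gap 37.4
```

Emit:
{"name": "servo_tool", "arguments": {"motion": [[30,-4,-0.5,0,0,0,0],[30,-4,0,0,0,0,0],[30,-3,0,0,0,0,0],[30,-3,0,0,0,0,0]]}}

```text
time: 5.7
tool_pos: [494.0, -24.6, 49.5]
tcp_rot: [179.4, -0.3, 97.2]
ft_force: [0.9, 0.9, -1.7]
finger_gap: 37.6
```

```bash
python3 -c "from h import *;lane()"
```

```text
t 5.7 lane s -13.0 across(tool y) 0.1 z 49.5 rot [179.4  -0.3  97.2] F along/across/z [-0.8  1.  -1.7] gap 37.6
```

Emit:
{"name": "servo_tool", "arguments": {"motion": [[30,-3,0,0,0,0,0],[30,-3,0,0,0,0,0],[30,-3,0,0,0,0,0],[30,-3,0,0,0,0,0]]}}

```text
time: 6.1
tool_pos: [495.6, -37.5, 49.4]
tcp_rot: [179.4, -0.3, 97.2]
ft_force: [0.2, 0.6, -2.3]
finger_gap: 37.7
```

```bash
python3 -c "from h import *;lane()"
```

```text
t 6.1 lane s 0.0 across(tool y) 0.2 z 49.4 rot [179.4  -0.3  97.2] F along/across/z [-0.6  0.3 -2.3] gap 37.7
```

Emit:
{"name": "servo_tool", "arguments": {"motion": [[30,-4,0,0,0,0,0],[30,-4,0,0,0,0,0],[30,-4,0,0,0,0,0]]}}

```text
time: 6.4
tool_pos: [497.2, -50.3, 49.3]
tcp_rot: [179.4, -0.3, 97.3]
ft_force: [-0.7, -0.3, -1.6]
finger_gap: 37.8
```

```bash
python3 -c "from h import *;lane()"
```

```text
t 6.4 lane s 13.0 across(tool y) 0.3 z 49.3 rot [179.4  -0.3  97.3] F along/across/z [ 0.2 -0.8 -1.6] gap 37.8
```

Emit:
{"name": "servo_tool", "arguments": {"motion": [[30,-8,0,0,0,0,0],[30,-9,0,0,0,0,0],[30,-9,0,0,0,0,0],[30,-9,0,0,0,0,0],[30,-9,0,0,0,0,0],[30,-9,0,0,0,0,0],[30,-9,0,0,0,0,0],[30,-9,0,0,0,0,0]]}}

```text
time: 7.2
tool_pos: [506.9, -127.4, 48.9]
tcp_rot: [179.4, -0.3, 97.2]
ft_force: [0.2, 0.3, -1.5]
finger_gap: 37.9
```

```bash
python3 -c "from h import *;lane()"
```

```text
t 7.2 lane s 90.6 across(tool y) 1.0 z 48.9 rot [179.4  -0.3  97.2] F along/across/z [-0.3  0.2 -1.5] gap 37.9
```

Emit:
{"name": "servo_tool", "arguments": {"motion": [[30,-6,-0.5,0,0,0,0],[30,-5,-0.3,0,0,0,0],[30,-4,0,0,0,0,0],[30,-3,0,0,0,0,0],[30,-3,0,0,0,0,0]]}}

```text
time: 7.7
tool_pos: [508.9, -150.8, 48.7]
tcp_rot: [179.4, -0.3, 97.2]
ft_force: [0.5, 0.4, -1.9]
finger_gap: 37.8
```

```bash
python3 -c "from h import *;lane()"
```

```text
t 7.7 lane s 114.1 across(tool y) 0.2 z 48.7 rot [179.4  -0.3  97.2] F along/across/z [-0.3  0.5 -1.9] gap 37.8
```

Emit:
{"name": "servo_tool", "arguments": {"motion": [[30,-3,0,0,0,0,0],[30,-3,0,0,0,0,0],[30,-2,0,0,0,0,0],[30,-2,0,0,0,0,0]]}}

```text
time: 8.1
tool_pos: [509.9, -158.1, 48.5]
tcp_rot: [179.4, -0.7, 97.2]
ft_force: [-0.8, 9.1, 3.8]
finger_gap: 37.4
```

```bash
python3 -c "from h import *;lane()"
```

```text
t 8.1 lane s 121.4 across(tool y) 0.3 z 48.5 rot [179.4  -0.7  97.2] F along/across/z [-9.1  0.3  3.8] gap 37.4
```

Emit:
{"name": "servo_tool", "arguments": {"motion": [[85,0.5,0,0,0,0,0],[85,0,0,0,0,0,0],[85,0,0,0,0,0,0],[85,0,0,0,0,0,0],[85,0,0,-30,0,0,0],[85,0,0,-30,0,0,0],[85,0,0,-20,0,0,0],[85,0,0,0,0,0,0]]}}

```text
time: 8.9
tool_pos: [509.0, -159.1, 131.0]
tcp_rot: [179.4, -0.6, 97.2]
ft_force: [-0.4, -0.8, 0.4]
finger_gap: 85.4
```

```bash
python3 - <<'E'
from h import *
lane()
plan([521,225,132],83,8,85)
E
```

```text
t 8.9 lane s 122.4 across(tool y) -0.7 z 131.0 rot [179.4  -0.6  97.2] F along/across/z [ 0.8 -0.5  0.4] gap 85.4
now [ 509.  -159.1  131. ] [179.4  -0.6  97.2] rows 8
[85, 47.4, 7.5, 0.5, 0.001, -0.001, 0.031]
[85, 47.6, 6.1, 0.4, 0.001, -0.001, 0.031]
[85, 47.8, 4.6, 0.3, 0.001, -0.001, 0.031]
[85, 47.9, 3.1, 0.2, 0.001, -0.001, 0.031]
[85, 48.0, 1.6, 0.2, 0.001, -0.001, 0.031]
[85, 48.0, 0.1, 0.1, 0.001, -0.001, 0.031]
[85, 48.0, -1.4, 0.0, 0.001, -0.001, 0.031]
[85, 48.0, -2.9, -0.1, 0.001, -0.001, 0.031]
```

Emit:
{"name": "servo_tool", "arguments": {"motion": [[85,47,7,0,0,0,0.031],[85,48,6,0,0,0,0.031],[85,48,5,0,0,0,0.031],[85,48,3,0,0,0,0.031],[85,48,2,0,0,0,0.031],[85,48,0,0,0,0,0.031],[85,48,-1,0,0,0,0.031],[85,36,-3,0,0,0,0.031],[85,0,0,0,0,0,0],[85,0,0,0,0,0,0]]}}

```text
time: 9.9
tool_pos: [520.3, 224.3, 126.9]
tcp_rot: [179.7, -0.5, 82.2]
ft_force: [0.0, -0.2, 0.5]
finger_gap: 85.3
```

```bash
python3 - <<'E'
from h import *
s=sense(); im=snapshot("wrist"); cv2.imwrite("pics/w5.png",im); print(s["tool_pos"],s["tcp_rot"])
p=camera_params("wrist")
# where P2 lid is expected, pixel
import pickle
T=np.array(p["tool_from_camera"]); R=Ro.from_euler("xyz",s["tcp_rot"],degrees=True).as_matrix()
for X in([520.5,217,86],):
    c=T[:3,:3].T@(R.T@(np.array(X)-s["tool_pos"])-T[:3,3]); print(p["fx"]*c[0]/c[2]+p["cx"],p["fy"]*c[1]/c[2]+p["cy"])
# lid mask: grey lit top
g=cv2.cvtColor(im,cv2.COLOR_BGR2HSV); m=((g[...,2]>85)&(g[...,2]<145)&(g[...,1]<22)).astype(np.uint8)
m=cv2.morphologyEx(m,cv2.MORPH_OPEN,np.ones((7,7)))
for c in cv2.findContours(m,0,2)[0]:
    if cv2.contourArea(c)>800: r=cv2.minAreaRect(c); print(cv2.contourArea(c),r,plane("wrist",cv2.boxPoints(r),86,s)[:,:2].round(1).tolist(),plane("wrist",r[0],86,s))
E
```

```text
[520.28886421 224.28665779 126.94934525] [179.67607964  -0.5089989   82.15524808]
320.345341444359 248.17200233161998
2063.0 ((320.0, 257.0), (38.0, 64.0), 90.0) [[503.3, 225.8], [539.1, 220.8], [536.5, 196.6], [499.3, 201.8]] [[519.55260946 211.47469639  86.        ]]
```

Emit:
{"name": "servo_tool", "arguments": {"motion": [[85,-2,0,22,0,0,0],[85,-2,0,22,0,0,0],[85,-2,0,22,0,0,0],[85,0,0,16,0,0,0],[30,0,0,0,0,0,0],[30,0,0,0,0,0,0],[30,0,0,0,0,0,0],[30,0,0,0,0,0,0]], "force": 40}}

```text
time: 10.75
tool_pos: [522.0, 209.1, 42.9]
tcp_rot: [179.6, -0.4, 81.6]
ft_force: [0.5, 0.2, -1.1]
finger_gap: 37.3
```

```bash
python3 - <<'E'
from h import *
lane()
s=sense();s["tool_pos"]=s["tool_pos"]+[0,0,12]
t=M-60*U; print(t); plan([*t,s["tool_pos"][2]],97,5,30,s)
E
```

```text
t 10.75 lane s -241.8 across(tool y) 55.2 z 42.9 rot [179.6  -0.4  81.6] F along/across/z [-0.2  0.5 -1.1] gap 37.3
[488.398  22.092]
now [522.  209.1  54.9] [179.6  -0.4  81.6] rows 5
[30, -38.0, -1.2, -0.3, 0.002, -0.001, -0.054]
[30, -37.9, -3.2, -0.3, 0.002, -0.001, -0.054]
[30, -37.6, -5.3, -0.2, 0.002, -0.001, -0.054]
[30, -37.3, -7.3, -0.1, 0.002, -0.001, -0.054]
[30, -36.9, -9.3, -0.1, 0.002, -0.001, -0.054]
```

Emit:
{"name": "servo_tool", "arguments": {"motion": [[30,0,0,-8,0,0,0],[30,-38,-1,0,0.002,0,-0.054],[30,-38,-3,0,0.002,0,-0.054],[30,-38,-5,0,0,0,-0.054],[30,-37,-7,0,0,0,-0.054],[30,-29,-9,0,0,0,-0.054],[30,0,0,0,0,0,0],[30,0,0,0,0,0,0]]}}

```text
time: 11.55
tool_pos: [494.3, 25.1, 59.5]
tcp_rot: [178.9, -0.3, 97.9]
ft_force: [-0.0, 0.2, -1.4]
finger_gap: 37.4
```

```bash
python3 -c "from h import *;lane()"
```

```text
t 11.55 lane s -62.3 across(tool y) 6.2 z 59.5 rot [178.9  -0.3  97.9] F along/across/z [-0.2 -0.  -1.4] gap 37.4
```

Emit:
{"name": "servo_tool", "arguments": {"motion": [[30,-6,-3,6,0.012,0,0.015],[30,-6,-2,6,0,0,0],[30,-5,0,2,0,0,0],[30,0,0,0,0,0,0],[30,0,0,0,0,0,0]], "force": 30}}

```text
time: 12.05
tool_pos: [492.5, 9.1, 44.7]
tcp_rot: [179.6, -0.3, 97.1]
ft_force: [-0.8, -0.2, -2.1]
finger_gap: 37.7
```

```bash
python3 -c "from h import *;lane()"
```

```text
t 12.05 lane s -46.6 across(tool y) 2.5 z 44.7 rot [179.6  -0.3  97.1] F along/across/z [ 0.1 -0.8 -2.1] gap 37.7
```

Emit:
{"name": "servo_tool", "arguments": {"motion": [[30,-6,-1.2,0,0,0,0],[30,-6,-0.8,0,0,0,0],[30,-6,0,0,0,0,0],[30,-5,0,0,0,0,0],[30,-4,0,0,0,0,0],[30,-3,0,0,0,0,0]]}}

```text
time: 12.65
tool_pos: [494.6, -23.0, 44.7]
tcp_rot: [179.5, -0.3, 97.1]
ft_force: [0.6, -0.7, -1.8]
finger_gap: 37.6
```

```bash
python3 -c "from h import *;lane()"
```

```text
t 12.65 lane s -14.5 across(tool y) 0.9 z 44.7 rot [179.5  -0.3  97.1] F along/across/z [ 0.8  0.5 -1.8] gap 37.6
```

Emit:
{"name": "servo_tool", "arguments": {"motion": [[30,-3,-0.7,0,0,0,0],[30,-3,0,0,0,0,0],[30,-3,0,0,0,0,0],[30,-3,0,0,0,0,0],[30,-2,0,0,0,0,0]]}}

```text
time: 13.15
tool_pos: [495.8, -38.4, 44.7]
tcp_rot: [179.5, -0.3, 97.1]
ft_force: [0.5, 0.4, -2.2]
finger_gap: 37.7
```

```bash
python3 -c "from h import *;lane()"
```

```text
t 13.15 lane s 1.0 across(tool y) 0.3 z 44.7 rot [179.5  -0.3  97.1] F along/across/z [-0.4  0.5 -2.2] gap 37.7
```

Emit:
{"name": "servo_tool", "arguments": {"motion": [[30,-2,-0.2,0,0,0,0],[30,-3,0,0,0,0,0],[30,-3,0,0,0,0,0],[30,-3,0,0,0,0,0]]}}

```text
time: 13.55
tool_pos: [497.0, -50.0, 44.7]
tcp_rot: [179.5, -0.3, 97.1]
ft_force: [-0.2, 0.8, -1.2]
finger_gap: 37.4
```

```bash
python3 -c "from h import *;lane()"
```

```text
t 13.55 lane s 12.6 across(tool y) 0.1 z 44.7 rot [179.5  -0.3  97.1] F along/across/z [-0.8 -0.1 -1.2] gap 37.4
```

Emit:
{"name": "servo_tool", "arguments": {"motion": [[30,-3,0,0,0,0,0],[30,-3,0,0,0,0,0],[30,-3,0,0,0,0,0],[30,-3,0,0,0,0,0]]}}

```text
time: 13.95
tool_pos: [498.6, -63.1, 44.5]
tcp_rot: [179.5, -0.3, 97.1]
ft_force: [0.6, 0.1, -1.8]
finger_gap: 37.7
```

```bash
python3 -c "from h import *;lane()"
```

```text
t 13.95 lane s 25.8 across(tool y) 0.2 z 44.5 rot [179.5  -0.3  97.1] F along/across/z [-0.1  0.6 -1.8] gap 37.7
```

Emit:
{"name": "servo_tool", "arguments": {"motion": [[30,-7,0,0,0,0,0],[30,-8,0,0,0,0,0],[30,-8,0,0,0,0,0],[30,-8,0,0,0,0,0],[30,-5,0,0,0,0,0],[30,-3,0,0,0,0,0]]}}

```text
time: 14.55
tool_pos: [503.9, -105.9, 44.3]
tcp_rot: [179.5, -0.3, 97.1]
ft_force: [0.1, 0.9, -2.9]
finger_gap: 37.9
```

```bash
python3 -c "from h import *;lane()"
```

```text
t 14.55 lane s 68.9 across(tool y) 0.5 z 44.3 rot [179.5  -0.3  97.1] F along/across/z [-0.9  0.2 -2.9] gap 37.9
```

Emit:
{"name": "servo_tool", "arguments": {"motion": [[30,-3,-0.4,0,0,0,0],[30,-3,0,0,0,0,0],[30,-2,0,0,0,0,0],[30,-2,0,0,0,0,0]]}}

```text
time: 14.95
tool_pos: [504.8, -116.7, 44.1]
tcp_rot: [179.5, -0.3, 97.1]
ft_force: [0.3, 0.4, -0.4]
finger_gap: 37.4
```

```bash
python3 -c "from h import *;lane()"
```

```text
t 14.95 lane s 79.7 across(tool y) 0.1 z 44.1 rot [179.5  -0.3  97.1] F along/across/z [-0.3  0.3 -0.4] gap 37.4
```

Emit:
{"name": "servo_tool", "arguments": {"motion": [[30,-2,0,0,0,0,0],[30,-2,0,0,0,0,0],[30,-2,0,0,0,0,0]]}}

```text
time: 15.25
tool_pos: [505.0, -119.1, 44.1]
tcp_rot: [179.6, -0.7, 97.1]
ft_force: [-2.6, 10.3, 4.7]
finger_gap: 37.4
```

```bash
python3 -c "from h import *;lane()"
```

```text
t 15.25 lane s 82.2 across(tool y) 0.0 z 44.1 rot [179.6  -0.7  97.1] F along/across/z [-10.5  -1.4   4.7] gap 37.4
```

Emit:
{"name": "servo_tool", "arguments": {"motion": [[85,0.5,0,0,0,0,0],[85,0,0,0,0,0,0],[85,0,0,0,0,0,0],[85,0,0,0,0,0,0],[85,0,0,-30,0,0,0],[85,0,0,-30,0,0,0],[85,0,0,-22,0,0,0],[85,0,0,0,0,0,0]]}}

```text
time: 16.05
tool_pos: [504.1, -120.1, 128.5]
tcp_rot: [179.7, -0.7, 97.1]
ft_force: [0.3, -0.2, -0.4]
finger_gap: 84.9
```

```bash
python3 - <<'E'
from h import *
lane()
plan([429,305,132],90,9,85)
E
```

```text
t 16.05 lane s 83.1 across(tool y) -1.0 z 128.5 rot [179.7  -0.7  97.1] F along/across/z [ 0.2  0.2 -0.4] gap 84.9
now [ 504.1 -120.1  128.5] [179.7  -0.7  97.1] rows 9
[85, 47.9, -2.4, 0.2, 0.001, -0.001, 0.014]
[85, 47.9, -3.1, 0.1, 0.001, -0.001, 0.014]
[85, 47.8, -3.7, 0.0, 0.001, -0.001, 0.014]
[85, 47.8, -4.4, -0.0, 0.001, -0.001, 0.014]
[85, 47.7, -5.1, -0.1, 0.001, -0.001, 0.014]
[85, 47.6, -5.7, -0.1, 0.001, -0.001, 0.014]
[85, 47.5, -6.4, -0.2, 0.001, -0.001, 0.014]
[85, 47.5, -7.0, -0.3, 0.001, -0.001, 0.014]
[85, 47.4, -7.7, -0.3, 0.001, -0.001, 0.014]
```

Emit:
{"name": "servo_tool", "arguments": {"motion": [[85,48,-2,0,0,0,0.014],[85,48,-3,0,0,0,0.014],[85,48,-4,0,0,0,0.014],[85,48,-4,0,0,0,0.014],[85,48,-5,0,0,0,0.014],[85,48,-6,0,0,0,0.014],[85,48,-6,0,0,0,0.014],[85,45,-7,0,0,0,0.014],[85,35,-7,0,0,0,0.014],[85,0,0,0,0,0,0]]}}

```text
time: 17.05
tool_pos: [428.8, 304.2, 126.2]
tcp_rot: [179.7, -0.6, 89.2]
ft_force: [0.4, -0.3, -0.4]
finger_gap: 84.7
```

Emit:
{"name": "servo_tool", "arguments": {"motion": [[85,0,0,0,0,0,0]]}}

```text
time: 17.15
tool_pos: [428.0, 304.5, 125.1]
tcp_rot: [179.7, -0.5, 89.3]
ft_force: [0.3, -1.0, 0.9]
finger_gap: 84.6
```

```bash
python3 - <<'E'
from h import *
s=sense(); im=snapshot("wrist"); cv2.imwrite("pics/w6.png",im); print(s["tool_pos"],s["tcp_rot"])
g=cv2.cvtColor(im,cv2.COLOR_BGR2HSV); m=((g[...,2]>85)&(g[...,2]<145)&(g[...,1]<22)).astype(np.uint8)
m=cv2.morphologyEx(m,cv2.MORPH_OPEN,np.ones((7,7)))
for c in cv2.findContours(m,0,2)[0]:
    if cv2.contourArea(c)>500: r=cv2.minAreaRect(c); print(cv2.contourArea(c),r,plane("wrist",cv2.boxPoints(r),86,s)[:,:2].round(1).tolist(),plane("wrist",r[0],86,s))
E
```

```text
[428.01975283 304.50046652 125.08045285] [179.72665832  -0.4987848   89.31065539]
1707.0 ((317.0, 252.5), (29.0, 64.0), 90.0) [[409.4, 304.8], [445.1, 304.3], [445.4, 286.1], [408.6, 286.6]] [[427.14731262 295.59616291  86.        ]]
```

View pics/w6.png

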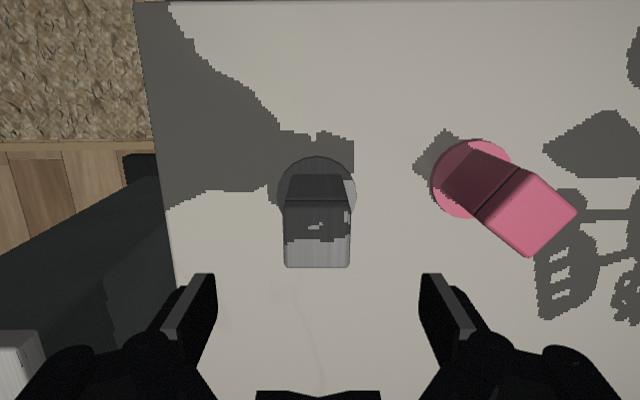

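Emit:
{"name": "servo_tool", "arguments": {"motion": [[85,1,0,22,0,0,0],[85,1,0,22,0,0,0],[85,1,0,22,0,0,0],[85,1,0,12,0,0,0],[30,0,0,0,0,0,0],[30,0,0,0,0,0,0],[30,0,0,0,0,0,0],[30,0,0,0,0,0,0]], "force": 40}}

```text
time: 18.0
tool_pos: [432.6, 302.4, 46.2]
tcp_rot: [179.6, -0.5, 88.8]
ft_force: [0.1, 0.2, -1.5]
finger_gap: 37.5
```

```bash
python3 - <<'E'
from h import *
lane()
s=sense();s["tool_pos"]=s["tool_pos"]+[0,0,12]
t=M-65*U-4*V; print(t); plan([*t,s["tool_pos"][2]],97,7,30,s)
E
```

```text
t 18.0 lane s -344.9 across(tool y) -22.7 z 46.2 rot [179.6  -0.5  88.8] F along/across/z [-0.2  0.1 -1.5] gap 37.5
[483.8417  26.5912]
now [432.6 302.4  58.2] [179.6  -0.5  88.8] rows 7
[30, -39.2, 8.2, -0.3, 0.001, -0.001, -0.021]
[30, -39.4, 7.4, -0.2, 0.001, -0.001, -0.021]
[30, -39.5, 6.6, -0.2, 0.001, -0.001, -0.021]
[30, -39.7, 5.7, -0.2, 0.001, -0.001, -0.021]
[30, -39.8, 4.9, -0.1, 0.001, -0.001, -0.021]
[30, -39.9, 4.1, -0.1, 0.001, -0.001, -0.021]
[30, -39.9, 3.3, -0.0, 0.001, -0.001, -0.021]
```

Emit:
{"name": "servo_tool", "arguments": {"motion": [[30,0,0,-8,0,0,0],[30,-39,8,0,0,0,-0.021],[30,-39,7,0,0,0,-0.021],[30,-39,7,0,0,0,-0.021],[30,-40,6,0,0,0,-0.021],[30,-40,5,0,0,0,-0.021],[30,-40,4,0,0,0,-0.021],[30,-28,3,0,0,0,-0.021],[30,0,0,0,0,0,0],[30,0,0,0,0,0,0]]}}

```text
time: 19.0
tool_pos: [491.4, 31.8, 64.0]
tcp_rot: [178.5, -0.4, 97.8]
ft_force: [-0.2, -0.1, -1.8]
finger_gap: 37.5
```

```bash
python3 -c "from h import *;lane()"
```

```text
t 19.0 lane s -69.3 across(tool y) 4.1 z 64.0 rot [178.5  -0.4  97.8] F along/across/z [ 0.1 -0.2 -1.8] gap 37.5
```

Emit:
{"name": "servo_tool", "arguments": {"motion": [[30,-6,-3,6,0.018,0,0.015],[30,-7,-1,6,0,0,0],[30,-7,0,2,0,0,0],[30,-6,0,0,0,0,0],[30,0,0,0,0,0,0]], "force": 30}}

```text
time: 19.5
tool_pos: [490.4, 6.6, 48.6]
tcp_rot: [179.7, -0.5, 97.1]
ft_force: [-0.3, -0.6, -1.0]
finger_gap: 37.4
```

```bash
python3 -c "from h import *;lane()"
```

```text
t 19.5 lane s -44.4 across(tool y) 0.2 z 48.6 rot [179.7  -0.5  97.1] F along/across/z [ 0.5 -0.4 -1. ] gap 37.4
```

Emit:
{"name": "servo_tool", "arguments": {"motion": [[30,-5,0,0.5,0,0,0],[30,-5,0,0.5,0,0,0],[30,-5,0,0,0,0,0],[30,-4,0,0,0,0,0],[30,-3,0,0,0,0,0],[30,-2,0,0,0,0,0]]}}

```text
time: 20.1
tool_pos: [493.8, -19.0, 47.6]
tcp_rot: [179.7, -0.5, 97.1]
ft_force: [0.1, 0.6, -2.4]
finger_gap: 37.5
```

```bash
python3 -c "from h import *;lane()"
```

```text
t 20.1 lane s -18.6 across(tool y) 0.6 z 47.6 rot [179.7  -0.5  97.1] F along/across/z [-0.6  0.1 -2.4] gap 37.5
```

Emit:
{"name": "servo_tool", "arguments": {"motion": [[30,-2,-0.4,0,0,0,0],[30,-2,0,0,0,0,0],[30,-2,0,0,0,0,0],[30,-2,0,0,0,0,0]]}}

```text
time: 20.5
tool_pos: [494.5, -27.5, 47.6]
tcp_rot: [179.6, -0.5, 97.1]
ft_force: [0.1, -0.1, -2.9]
finger_gap: 37.4
```

```bash
python3 -c "from h import *;lane()"
```

```text
t 20.5 lane s -10.0 across(tool y) 0.3 z 47.6 rot [179.6  -0.5  97.1] F along/across/z [ 0.1  0.  -2.9] gap 37.4
```

Emit:
{"name": "servo_tool", "arguments": {"motion": [[30,-2,0,0,0,0,0],[30,-2,0,0,0,0,0],[30,-2,0,0,0,0,0]]}}

```text
time: 20.8
tool_pos: [495.3, -33.9, 47.6]
tcp_rot: [179.6, -0.5, 97.2]
ft_force: [0.8, 0.4, -2.1]
finger_gap: 37.5
```

```bash
python3 -c "from h import *;lane()"
```

```text
t 20.8 lane s -3.6 across(tool y) 0.3 z 47.6 rot [179.6  -0.5  97.2] F along/across/z [-0.3  0.9 -2.1] gap 37.5
```

Emit:
{"name": "servo_tool", "arguments": {"motion": [[30,-2,0,0,0,0,0],[30,-2,0,0,0,0,0]]}}

```text
time: 21.0
tool_pos: [496.1, -37.1, 47.6]
tcp_rot: [179.6, -0.6, 97.1]
ft_force: [-0.4, 6.9, 0.1]
finger_gap: 37.6
```

```bash
python3 -c "from h import *;lane()"
```

```text
t 21.0 lane s -0.3 across(tool y) 0.8 z 47.6 rot [179.6  -0.6  97.1] F along/across/z [-6.9  0.4  0.1] gap 37.6
```

Emit:
{"name": "servo_tool", "arguments": {"motion": [[30,-1.5,-0.5,0,0,0,0],[30,0,0,0,0,0,0]]}}

```text
time: 21.2
tool_pos: [496.1, -37.3, 47.7]
tcp_rot: [179.5, -0.8, 97.1]
ft_force: [0.0, 0.4, -1.9]
finger_gap: 37.2
```

```bash
python3 -c "from h import *;lane()"
```

```text
t 21.2 lane s -0.2 across(tool y) 0.7 z 47.7 rot [179.5  -0.8  97.1] F along/across/z [-0.4  0.1 -1.9] gap 37.2
```

Emit:
{"name": "servo_tool", "arguments": {"motion": [[30,8,0,0,0,0,0],[30,8,0,0,0,0,0],[30,0,0,-25,0,0,0],[30,0,0,-35,0,0,0],[30,0,0,-35,0,0,0],[30,0,0,-20,0,0,0],[30,0,0,0,0,0,0]], "force": 40}}

```text
time: 21.9
tool_pos: [490.5, -19.9, 164.7]
tcp_rot: [179.9, -0.7, 97.2]
ft_force: [0.5, -0.3, -1.5]
finger_gap: 37.7
```

```bash
python3 - <<'E'
from h import *
lane()
plan([446,-376,175],97,9,30)
E
```

```text
t 21.9 lane s -18.1 across(tool y) -2.8 z 164.7 rot [179.9  -0.7  97.2] F along/across/z [ 0.4  0.4 -1.5] gap 37.7
now [490.5 -19.9 164.7] [179.9  -0.7  97.2] rows 9
[30, -38.6, -9.9, -1.6, 0.0, -0.001, 0.0]
[30, -38.6, -9.8, -1.6, 0.0, -0.001, 0.0]
[30, -38.6, -9.8, -1.5, 0.0, -0.001, 0.0]
[30, -38.6, -9.8, -1.5, 0.0, -0.001, 0.0]
[30, -38.6, -9.8, -1.4, 0.0, -0.001, 0.0]
[30, -38.7, -9.8, -1.4, 0.0, -0.001, 0.0]
[30, -38.7, -9.8, -1.3, 0.0, -0.001, 0.0]
[30, -38.7, -9.8, -1.3, 0.0, -0.001, 0.0]
[30, -38.7, -9.7, -1.2, 0.0, -0.001, 0.0]
```

Emit:
{"name": "servo_tool", "arguments": {"motion": [[30,-38,-10,-1,0,0,0],[30,-38,-10,-1,0,0,0],[30,-38,-10,-1,0,0,0],[30,-38,-10,-1,0,0,0],[30,-38,-10,-1,0,0,0],[30,-38,-10,-1,0,0,0],[30,-38,-10,-1,0,0,0],[30,-30,-8,-1,0,0,0],[30,0,0,0,0,0,0],[30,0,0,0,0,0,0]]}}

```text
time: 22.9
tool_pos: [445.1, -327.8, 153.5]
tcp_rot: [-179.5, -1.2, 97.5]
ft_force: [0.6, -0.1, -2.5]
finger_gap: 37.3
```

```bash
python3 - <<'E'
from h import *
lane()
plan([446,-376,62],97,4,30)
cv2.imwrite("pics/sc7.png",np.hstack([cv2.resize(snapshot("scene")[130:330,200:460],None,fx=1.5,fy=1.5),cv2.resize(snapshot("side")[100:300,230:440],None,fx=1.5,fy=1.5)]))
E
```

```text
t 22.9 lane s 282.5 across(tool y) -83.8 z 153.5 rot [-179.5   -1.2   97.5] F along/across/z [ 0.1  0.6 -2.5] gap 37.3
now [ 445.1 -327.8  153.5] [-179.5   -1.2   97.5] rows 4
[30, -12.4, -1.2, 22.6, -0.002, -0.005, 0.002]
[30, -12.3, -1.2, 22.7, -0.002, -0.005, 0.002]
[30, -12.2, -1.2, 22.7, -0.002, -0.005, 0.002]
[30, -12.1, -1.2, 22.8, -0.002, -0.005, 0.002]
```

View pics/sc7.png

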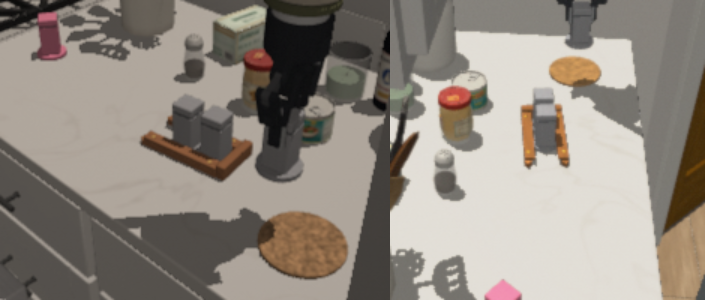

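Emit:
{"name": "servo_tool", "arguments": {"motion": [[30,-12,-1,22,-0.002,-0.005,0.002],[30,-12,-1,22,-0.002,-0.005,0.002],[30,-12,-1,22,-0.002,-0.005,0.002],[30,-8,-1,15,-0.002,-0.005,0.002],[30,0,0,0,0,0,0],[30,0,0,0,0,0,0]]}}

```text
time: 23.6
tool_pos: [450.5, -363.2, 69.8]
tcp_rot: [179.9, -0.0, 97.7]
ft_force: [0.1, 0.3, -1.9]
finger_gap: 37.3
```

```bash
python3 - <<'E'
from h import *
lane()
plan([446,-376,54],97,2,30)
E
```

```text
t 23.6 lane s 318.3 across(tool y) -82.6 z 69.8 rot [179.9  -0.   97.7] F along/across/z [-0.3  0.1 -1.9] gap 37.3
now [ 450.5 -363.2   69.8] [179.9  -0.   97.7] rows 2
[30, -6.0, -3.1, 7.9, 0.001, -0.0, 0.006]
[30, -6.0, -3.0, 7.9, 0.001, -0.0, 0.006]
```

Emit:
{"name": "servo_tool", "arguments": {"motion": [[30,-5,-2,6,0,0,0.006],[30,-4,-2,5,0,0,0.006],[30,-1,0,1,0,0,0],[30,0,0,0,0,0,0]]}}

```text
time: 24.0
tool_pos: [449.7, -373.8, 60.0]
tcp_rot: [179.8, 0.1, 97.1]
ft_force: [-0.2, 0.3, -1.6]
finger_gap: 37.6
```

```bash
python3 -c "from h import *;lane();print(sense()['tool_pos'])"
```

```text
t 24.0 lane s 328.6 across(tool y) -84.7 z 60.0 rot [1.798e+02 1.000e-01 9.710e+01] F along/across/z [-0.4 -0.1 -1.6] gap 37.6
[ 449.67779302 -373.75596936   60.0215456 ]
```

Emit:
{"name": "servo_tool", "arguments": {"motion": [[30,0,-2,2,0,0,0],[30,0,-1,2,0,0,0],[30,0,0,1.5,0,0,0],[30,0,0,0.5,0,0,0],[30,0,0,0,0,0,0]]}}

```text
time: 24.5
tool_pos: [446.7, -374.6, 54.3]
tcp_rot: [179.7, 0.2, 97.1]
ft_force: [0.7, 0.5, -2.6]
finger_gap: 37.5
```

```bash
python3 -c "from h import *;lane();print(sense()['tool_pos'])"
```

```text
t 24.5 lane s 329.1 across(tool y) -87.7 z 54.3 rot [179.7   0.2  97.1] F along/across/z [-0.4  0.7 -2.6] gap 37.5
[ 446.71504223 -374.55567996   54.32767964]
```

Emit:
{"name": "servo_tool", "arguments": {"motion": [[30,0,0,1,0,0,0],[30,0,0,1,0,0,0],[30,0,0,0,0,0,0]]}}

```text
time: 24.8
tool_pos: [446.8, -374.6, 52.2]
tcp_rot: [179.7, 0.2, 97.1]
ft_force: [0.5, 0.1, -1.7]
finger_gap: 37.3
```

```bash
python3 -c "from h import *;lane();print(sense()['tool_pos'])"
```

```text
t 24.8 lane s 329.1 across(tool y) -87.6 z 52.2 rot [179.7   0.2  97.1] F along/across/z [-0.1  0.5 -1.7] gap 37.3
[ 446.80758323 -374.57408067   52.23246892]
```

Emit:
{"name": "servo_tool", "arguments": {"motion": [[30,0,0,1,0,0,0],[30,0,0,0.5,0,0,0]]}}

```text
time: 25.0
tool_pos: [447.0, -374.9, 51.7]
tcp_rot: [179.7, 0.2, 97.1]
ft_force: [-3.4, 2.7, 5.4]
finger_gap: 37.6
```

```bash
python3 -c "from h import *;lane()"
```

```text
t 25.0 lane s 329.5 across(tool y) -87.4 z 51.7 rot [179.7   0.2  97.1] F along/across/z [-3.1 -3.   5.4] gap 37.6
```

Contact (~8 N up). Release, rise, step aside and look.

Emit:
{"name": "servo_tool", "arguments": {"motion": [[85,0,0,0,0,0,0],[85,0,0,0,0,0,0],[85,0,0,0,0,0,0],[85,0,0,0,0,0,0],[85,0,0,-30,0,0,0],[85,0,0,-40,0,0,0],[85,0,0,-40,0,0,0],[85,40,0,-40,0,0,0],[85,45,0,-20,0,0,0],[85,0,0,0,0,0,0]]}}

```text
time: 26.0
tool_pos: [435.5, -293.1, 221.4]
tcp_rot: [179.7, 0.1, 96.9]
ft_force: [-0.2, -1.5, -0.3]
finger_gap: 84.7
```

Emit:
{"name": "servo_tool", "arguments": {"motion": [[85,45,-15,0,0,0,0],[85,45,-15,0,0,0,0],[85,0,0,0,0,0,0]]}}

```text
time: 26.3
tool_pos: [393.0, -204.6, 217.8]
tcp_rot: [179.9, -0.1, 96.9]
ft_force: [0.0, -0.4, -0.2]
finger_gap: 85.1
```

```bash
python3 - <<'E'
from h import *
lane()
a=snapshot("scene");b=snapshot("side"); cv2.imwrite("pics/s8.png",a);cv2.imwrite("pics/d8.png",b)
cv2.imwrite("pics/f8.png",np.hstack([cv2.resize(a[150:330,270:450],None,fx=2.2,fy=2.2),cv2.resize(b[90:270,230:410],None,fx=2.2,fy=2.2)]))
E
```

```text
t 26.3 lane s 154.1 across(tool y) -121.2 z 217.8 rot [ 1.799e+02 -1.000e-01  9.690e+01] F along/across/z [ 0.4 -0.  -0.2] gap 85.1
```

View pics/f8.png

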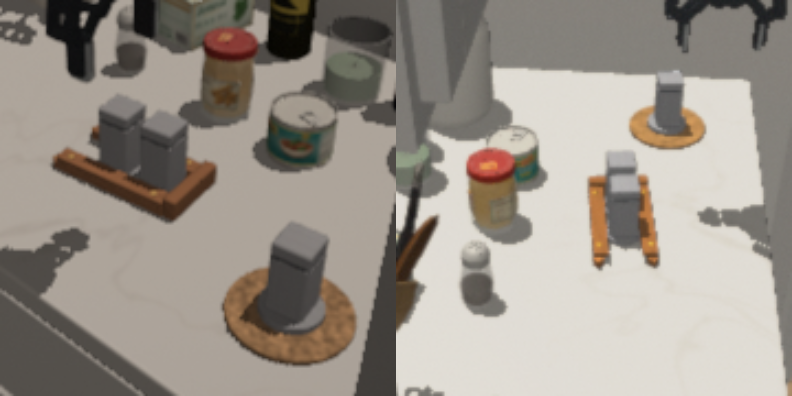

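```bash
python3 - <<'E'
from h import *
A=lambda u,v:(270+u/2.2,150+v/2.2); B=lambda u,v:(230+(u-396)/2.2,90+v/2.2)
for n,a,b in(("wide",(300,243),(669,79)),("pot2",(122,110),(625,188)),("pot1",(162,128),(621,161))):
    X,e=tri(("scene",A(*a)),("side",B(*b))); d=X[:2]-M; print(n,X.round(1),np.round(e,1),"lane s,across",round(d@U,1),round(d@V,1),"from trivet",np.round(X[:2]-[446,-373.6],1))
hand_in()
E
```

```text
wide [ 448.6 -374.4   87.3] [1.5 1.5] lane s,across 329.1 -85.8 from trivet [ 2.6 -0.8]
pot2 [ 505.1 -109.9   78.9] [0.6 0.6] lane s,across 73.1 1.2 from trivet [ 59.1 263.7]
pot1 [ 510.8 -164.6   80.1] [2.2 2.2] lane s,across 128.1 0.5 from trivet [ 64.8 209. ]
the job is handed in; nothing more can be done
```

I tried all three steel pots in the rail mouth. Two fit and are home in the lane, and the too-wide one stands on the trivet. I handed the job in about 26 s into the 72 s limit; `hand_in()` gives no verdict.

- **Pots that fit:** the first went in with no resistance and reached the stop (about 9 N). The second went in the same way and reached the first pot (about 10 N). The last triangulation puts them about 128 mm and 73 mm in from the mouth, within about 1.5 mm of the lane's middle.
- **Too-wide pot:** it stopped at the mouth with about 7 N showing on the wrist, its centre about 3 mm short of the mouth by dead reckoning. A further small push did not move it, so I backed off. It now stands upright on the cork, about 3 mm from the trivet's centre.
- **Left alone:** the pink look-alike, shaker, jar and tin were not touched. The shaker, jar and tin look in place in the last pictures. The gripper is clear of everything.

**Disagreements between checks:**
- The scene and side views put the lane pots' lids at 79–80 mm, not 86 mm, because I picked those points by eye.
- The wrist camera disagreed with the fixed cameras on pot positions along y by about 3–5 mm. This did not matter for the grasps.

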